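Seat the medallion in its display board and lock it with the turn-button

TASK

A white ceramic medallion lies loose on the dark wooden display board: with the fingertips, push it across the board until it drops flat into the large round recess. Then push the steel turn-button's pin round, all the way to its stop, so that its tab covers the medallion. Do not pick up or lift the medallion, and leave everything else on the desk where it is.

Things in the scene. Friction and masses are not known exactly. Their poses are not given: they have to be found in the camera images.
- board: Dark wooden display board, 170 mm (its x) by 260 mm (its y), 24 mm thick, fixed flat to the desk. Origin: centre of its underside; z up. It has two round recesses, each 8 mm deep with a flat floor lined in thin grey felt: the large one 56 mm in diameter centred at x 0, y +50 mm, and a small one 26 mm in diameter at x 0, y -107 mm that is not used.
- recess (a point): Centre of the large recess's mouth, level with the board's top face (24 mm above the desk); the recess floor is 8 mm lower. Axes as the board's.
- medallion: Loose round white glazed ceramic disc with a flower printed on top, 52 mm in diameter, 8 mm thick, about 40 g. It starts lying on the board's top face, 73 to 100 mm from the large recess towards the board's -y end. Origin: centre of its underside; z up. Seated, its top is flush with the board.
- clip (a joint): Angle of the steel turn-button (a flat swivelling tab), rad. 0: against its stop, the tab lying over the large recess, pointing along the board's -x from the pivot. It grows clockwise seen from above (at 1.57 the tab points along the board's +y, clear of the recess); it starts between 1.3 and 2.0 and can go to 2.4. It turns easily (about 0.5 N at the pin) and stays where it is left.
- pivot (a point): The turn-button's vertical pivot axis at the level of the board's top face, 44 mm from the recess's centre on the board's +x side. The pivot's screw head is 16 mm across and reaches 7.5 mm above the board.
- pin (a point): Top centre of the upright round steel pin that stands on the tab's free end, 30 mm from the pivot axis: 10 mm in diameter, its top 24 mm above the board's top face. The tab is 14 mm wide and 3 mm thick and reaches 34 mm from the pivot; its underside is 3 mm above the board's top face, so it passes over the seated medallion but not over one lying on the board.
- hammer: claw hammer, about 240 mm long, black handle, lying flat on the desk beside the board's +y end; bystander.
- phone: smartphone 150 x 73 x 8 mm lying flat on the desk beside the board's -y end; bystander. Origin: centre of its underside.
- hanger: small brass hanging ring, 24 mm across, 5 mm high, lying on the board's near left corner (board frame about x -62, y +103 mm); bystander. Origin: centre of its underside.
- offcut: wooden offcut 50 x 35 x 18 mm on the desk behind the board's far (+x) edge; bystander. Origin: centre of its underside.
- pinpot: small glass bowl 56 mm across, 30 mm high, on the desk behind the board's far (+x) edge; bystander. Origin: centre of its underside.
Mind the look-alikes: they are no part of the job. Several things have the shape of the medallion; the one meant has the colours described above.

How it is judged:
By the outcome, as a careful person would: the job done as asked, in the order asked, and still so for the second after the job is handed in, with the robot touching nothing.
It also fails if it takes over 51 s, if anything falls off the work surface, if the arm or the gripper's body presses on something with over 40 N, if the wrist force passes 120 N, or if a joint passes its speed limit or range.

ROBOT

A 6-joint arm with a two-finger parallel gripper is mounted at the origin on the work surface. World frame = base frame: x ahead of the robot, y to its left, z up, the work surface at z = 0. Lengths are in m, angles in rad, forces in N, time in s.
With the tool pointing down it reaches from about 0.375 to 0.9 m from the base axis. Payload 3.1 kg.
Tool frame: the origin (TCP) lies where the fingers leave the gripper's body, on its centre line; the fingertips stand 70 mm ahead of it and the grasp point (between the pads) lies 51 mm ahead of it (robot.tip_reach is the distance from the TCP to the fingertips, in m); z points along the fingers, y is the line along which they close (so a half turn about z gives the same grasp; the last joint's range is limited). The gripper opens to 87 mm and grips with 3 to 60 N. Pads are 19 mm wide; open, the fingers measure 117 mm over their backs; the gripper's body (75 mm by 190 mm) begins 51 mm behind the grasp point.
Start: joints at [-1.323, 0.527, 1.433, -0, 1.181, -0.178], TCP at [0.258, -0.569, 0.292] pointing down, gripper open.
Joint ranges: [-3.08, 3.08], [-0.75, 2.2], [0.22, 2.44], [-1.43, 4.57], [0, 2.65], [-2.85, 2.85]. Speed limits (rad/s): [2.79, 2.79, 3.14, 3.14, 3.14, 3.14].

INTERFACE

Orientations are given as a unit quaternion [x, y, z, w].
In Python, from rig import robot gives the robot as it stands.
- The arm moves only by the tool carry_out, never from a script. Its argument "rows" is a list that holds one entry, the list of rows, each a list of 6 numbers: the shift along the tool's x, y, z in mm, then the turn, a rotation vector about the tool's x, y, z in units of 8 degrees (1.0 is 8 degrees). A call has 1 to 20 rows; each row is the pose to reach, as a shift and turn from the pose commanded when the call began, along the tool's axes at that moment; what a row does not reach only later rows make up. A row lasts 1/10 s, in which the tool goes at most 50 mm and 8.59 degrees, less where a joint would pass 70% of its speed; a pose out of reach is approached as far as the arm can. A call with a gripper value outside its range is refused whole. "fingers" is the opening, from 0 (shut) to 1 (fully open), set as the call begins (left out, the last holds). The fingers move at their own pace and stop on an object; "grip_force" is the grip in N (left out, the last holds). Time passes only in rows, so rows that repeat a pose let the fingers close. It gives the time, the measured TCP pose, the force and the opening at its end, in the units of the state.
- robot.get_obs(): the state, without advancing time (a new reading comes with each control period).
- robot.camera(name): name is "scene" or "top" or "wrist"; returns a dict with "color" (480x640x3 uint8, red, green, blue), "depth" (480x640 float32, m along the optical axis (not along the pixel's ray), 0 where there is no reading), "K" (3x3 intrinsics, pixels), "camera_from_world" (4x4, takes a point from world to camera coordinates). Camera axes: x right, y down, z forward; pixel columns grow to the right and rows downward; lengths in m; the calibration is good to about 2 mm. A picture is of the moment at which its call begins.
- robot.hand_in(): hands the job in, once; it reports no verdict.
The state is a dict: "time": time; "q": joint angles; "joint_velocities": joint speeds; "joint_torque": joint torques, N m; "position": TCP position; "tool_rot": TCP orientation; "ft_force": force on the tool from outside, world axes, zero at the start; "moment": the same for the moment, N m; "grip_width": finger opening in m.
Only numpy, scipy, OpenCV 4.12 (cv2) and the standard library are available. Lean on these libraries where they do the work, as an engineer would, in place of code of your own. Each camera call takes 0.05 s, during which the arm holds its last target. There are 200 camera calls.

## Working session

There is one attempt and no reset: what is moved stays moved. The work goes in short steps, Python scripts to look and compute and a tool call to move; the robot and the scene stay as the last step left them, time stands still between calls to the robot, and variables do not carry over. Pictures are saved under pics/ and viewed, on a budget of 10 in all, crops included, one or two more only if the job needs it, and the job is handed in when it is done.

Besides the shell and the picture viewer there is one more tool, called after "Call:" as a command line: name --argument value ..., lists and objects as JSON in quotes. carry_out: Moves the arm, as the interface text tells. Its arguments: {"type":"object","properties":{"rows":{"type":"array"},"fingers":{"type":"number"},"grip_force":{"type":"number"}},"required":["rows"]}

```bash
mkdir -p pics; cat > h.py <<'E'
import numpy as np, cv2
from rig import robot
def snap(n,f=None):
    c=robot.camera(n)
    np.savez('/tmp/%s.npz'%n,**c)
    if f: cv2.imwrite('pics/'+f,c['color'][:,:,::-1])
    return c
def load(n): return dict(np.load('/tmp/%s.npz'%n))
def ray(c,u,v,z):
    T=np.linalg.inv(c['camera_from_world']); d=T[:3,:3]@np.linalg.inv(c['K'])@np.array([u,v,1.]); o=T[:3,3]
    return o+d*(z-o[2])/d[2]
def proj(c,p):
    q=c['camera_from_world']@np.append(p,1); r=c['K']@q[:3]; return r[:2]/r[2]
E
python3 - <<'E'
from h import *
o=robot.get_obs(); print({k:np.round(v,3) for k,v in o.items()})
for n in('top','scene'):
    c=snap(n,n+'1.png'); print(n,c['K'][0],np.round(np.linalg.inv(c['camera_from_world']),3))
E
```

```text
{'time': np.float64(0.0), 'q': array([-1.323,  0.528,  1.434, -0.   ,  1.181, -0.178]), 'joint_velocities': array([ 0.   ,  0.002, -0.001,  0.   , -0.001, -0.001]), 'joint_torque': array([  0.   , -44.004, -17.659,   0.063,   0.058,  -0.   ]), 'position': array([ 0.258, -0.569,  0.291]), 'tool_rot': array([ 0.977,  0.211, -0.   , -0.001]), 'ft_force': array([0.218, 0.548, 0.41 ]), 'moment': array([ 0.029, -0.036, -0.029]), 'grip_width': np.float64(0.087)}
top [522.80950717   0.         314.74226463] [[ 0.018 -0.984  0.177  0.371]
 [-1.    -0.017  0.008  0.041]
 [-0.005 -0.178 -0.984  0.841]
 [ 0.     0.     0.     1.   ]]
scene [528.45346667   0.         327.50880833] [[ 0.082  0.844 -0.53   0.999]
 [ 0.997 -0.064  0.052  0.014]
 [ 0.009 -0.532 -0.846  0.831]
 [ 0.     0.     0.     1.   ]]
```

View pics/top1.png

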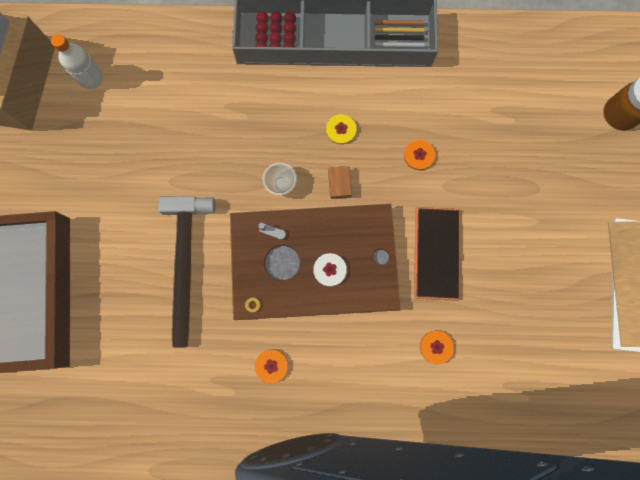

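View pics/scene1.png

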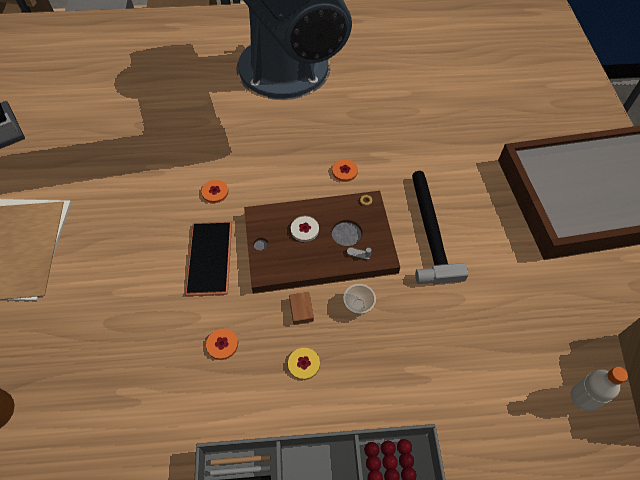

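Top view: white medallion at (330,270), large recess (283,263), small recess (381,257), turn-button pivot about (281,235) with its pin near (263,227), ring at (252,305). The scene view agrees: medallion (305,229), recess (347,234), button at (358,253).

```bash
cat > m.py <<'E'
from h import *
def blob(mask,near):
    n,l,s,ce=cv2.connectedComponentsWithStats(mask.astype(np.uint8))
    i=[i for i in range(1,n) if s[i,4]>25]; k=min(i,key=lambda i:np.hypot(*(ce[i]-near)))
    cs,_=cv2.findContours((l==k).astype(np.uint8),cv2.RETR_EXTERNAL,cv2.CHAIN_APPROX_NONE)
    return s[k,4],max(cs,key=len)[:,0,:].astype(float)
def circ(c,ct,z):
    P=np.array([ray(c,u,v,z)[:2] for u,v in cv2.convexHull(ct.astype(np.float32))[:,0]])
    (x,y),r=cv2.minEnclosingCircle(P.astype(np.float32)); 
    return np.array([x,y]),r
def med(c,near,z=.032):
    hsv=cv2.cvtColor(c['color'],cv2.COLOR_RGB2HSV); return circ(c,blob((hsv[...,1]<60)&(hsv[...,2]>175),near)[1],z)
E
python3 - <<'E'
from m import *
for n,m,r,s,b in(('top',(330,270),(283,263),(381,257),(310,220)),('scene',(305,229),(347,234),(260,244),(300,265))):
    c=load(n); hsv=cv2.cvtColor(c['color'],cv2.COLOR_RGB2HSV)
    print(n,'med',med(c,m))
    g=(hsv[...,1]<90)&(hsv[...,2]>60)&(hsv[...,2]<175)
    for q in(r,s): a,ct=blob(g,q); print(a,ct.mean(0),circ(c,ct,.02))
    br=(hsv[...,2]<115)&(hsv[...,1]>90)
    br=cv2.morphologyEx(br.astype(np.uint8),cv2.MORPH_OPEN,np.ones((3,3)))
    a,ct=blob(br,b)
    P=np.array([ray(c,u,v,.024)[:2] for u,v in ct],np.float32)
    R=cv2.minAreaRect(P); print('board',a,R)
c=load('top'); x=cv2.resize(c['color'][195:325,220:410,::-1],None,fx=4,fy=4,interpolation=cv2.INTER_CUBIC); cv2.imwrite('pics/crop.png',x)
E
```

```text
top med (array([0.47384351, 0.02392555]), 0.02556942217051983)
978 [282.05102041 262.46938776] (array([0.48480409, 0.0984101 ]), 0.028386814519762993)
208 [380.56818182 256.52272727] (array([ 0.4967269 , -0.05772722]), 0.013060067780315876)
board 14116 ((0.4876960813999176, 0.04829522967338562), (0.1695253551006317, 0.2580533027648926), 4.405139923095703)
scene med (array([0.47264823, 0.022409  ]), 0.025141291320323944)
534 [345.93243243 233.94594595] (array([0.48481661, 0.09733836]), 0.02685810625553131)
104 [260.     244.9375] (array([ 0.49655968, -0.05832473]), 0.011994481086730957)
board 11702 ((0.49451494216918945, 0.03781944513320923), (0.1830672174692154, 0.28222471475601196), 4.368053913116455)
```

View pics/crop.png

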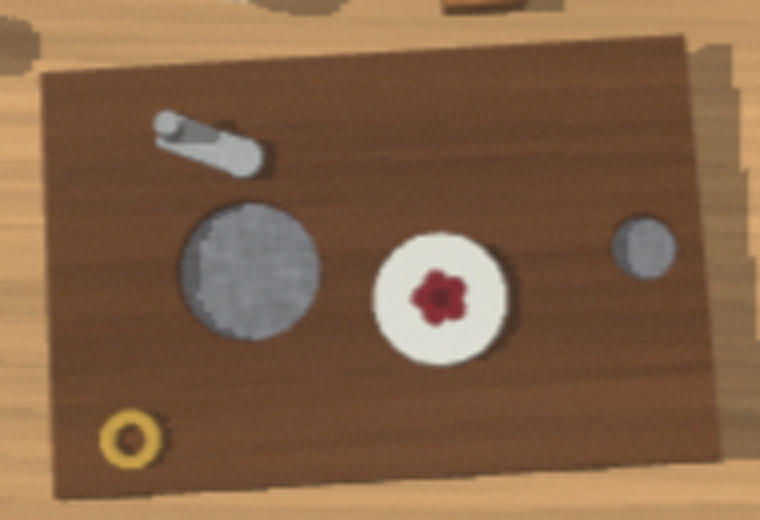

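```bash
cat > g.py <<'E'
from h import *
from scipy.spatial.transform import Rotation as Ro
def go(target,xdir=None):
    """shift (tool mm) and turn (8deg units) from the present pose to the target with z down and tool x along xdir"""
    o=robot.get_obs(); R=Ro.from_quat(o['tool_rot']).as_matrix()
    sh=R.T@(np.array(target)-o['position'])*1000
    t=np.zeros(3)
    if xdir is not None:
        x=np.append(np.array(xdir)/np.linalg.norm(xdir),0); z=np.array([0,0,-1.]); W=np.c_[x,np.cross(z,x),z]
        t=np.degrees(Ro.from_matrix(R.T@W).as_rotvec())/8
    print(np.round(sh,1),np.round(t,2)); 
E
python3 -c "
from g import *
go([.467,-.0214,.191],[.140,.990])"
```

```text
[ 416.3 -411.9  101.3] [-0.01 -0.01 -7.19]
```

Call:
carry_out --rows '[[[35, -34, 8, 0, 0, -0.6], [70, -69, 17, 0, 0, -1.2], [104, -103, 25, 0, 0, -1.8], [139, -137, 34, 0, 0, -2.4], [173, -172, 42, 0, 0, -3], [208, -206, 51, 0, 0, -3.6], [243, -240, 59, 0, 0, -4.2], [277, -275, 68, 0, 0, -4.8], [312, -309, 76, 0, 0, -5.4], [347, -343, 84, 0, 0, -6], [381, -378, 93, 0, 0, -6.6], [416, -412, 101, 0, 0, -7.2], [416, -412, 101, 0, 0, -7.2], [416, -412, 101, 0, 0, -7.2], [416, -412, 101, 0, 0, -7.2], [416, -412, 101, 0, 0, -7.2]]]' --fingers 0.345 --grip_force 20

```text
time: 1.7
position: [0.4667, -0.0236, 0.1914]
tool_rot: [0.756, 0.655, 0.0, 0.0]
ft_force: [-0.5, 0.7, -1.0]
grip_width: 0.03
```

```bash
python3 -c "
from g import *
o=robot.get_obs(); print(o['time'],o['position'],o['grip_width'],o['ft_force'])
snap('wrist','w1.png')
go([.467,-.0214,.098],[.140,.990])"
```

```text
1.7 [ 0.46669132 -0.02356113  0.19144435] 0.030004981231588106 [-0.49585674  0.66889164 -0.96460735]
[ 2.3 -0.1 93.5] [ 0.    0.   -0.02]
```

View pics/w1.png

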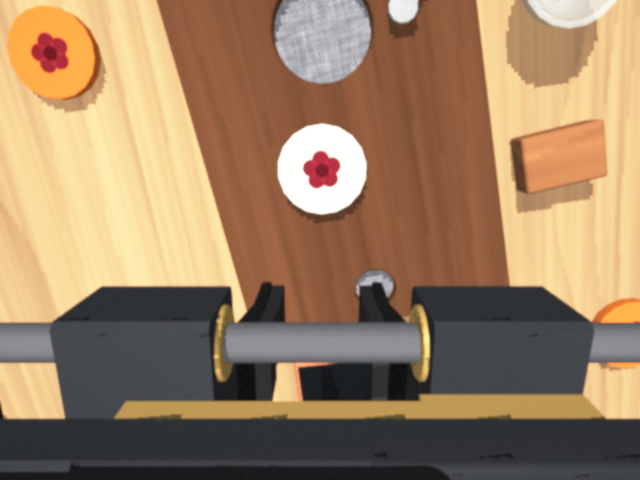

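Wrist view: medallion (322,169) and recess (322,37) are in line with the gap between the fingers (about column 322). Alignment is good, so I go down and push.

```bash
python3 -c "
from m import *
c=load('wrist'); print(med(c,(322,169)))
hsv=cv2.cvtColor(c['color'],cv2.COLOR_RGB2HSV); a,ct=blob((hsv[...,1]<70)&(hsv[...,2]>60)&(hsv[...,2]<200),(322,37)); print(a,circ(c,ct,.018))"
```

```text
(array([0.47270674, 0.02324276]), 0.026232639327645302)
6419 (array([0.48368514, 0.09819928]), 0.027865851297974586)
```

Call:
carry_out --rows '[[[0, 0, 20, 0, 0, 0], [0, 0, 40, 0, 0, 0], [0, 0, 60, 0, 0, 0], [0, 0, 75, 0, 0, 0], [0, 0, 85, 0, 0, 0], [0, 0, 91, 0, 0, 0], [0, 0, 93, 0, 0, 0], [0, 0, 93, 0, 0, 0], [0, 0, 93, 0, 0, 0]]]'

```text
time: 2.65
position: [0.4672, -0.0223, 0.0988]
tool_rot: [0.755, 0.656, 0.0, 0.0]
ft_force: [-0.4, 0.2, -1.0]
grip_width: 0.0296
```

Call:
carry_out --rows '[[[4, 0, 0, 0, 0, 0], [8, 0, 0, 0, 0, 0], [12, 0, 0, 0, 0, 0], [15, 0, 0, 0, 0, 0], [18, 0, 0, 0, 0, 0], [22, 0, 0, 0, 0, 0], [26, 0, 0, 0, 0, 0], [30, 0, 0, 0, 0, 0], [34, 0, 0, 0, 0, 0], [38, 0, 0, 0, 0, 0], [42, 0, 0, 0, 0, 0], [46, 0, 0, 0, 0, 0], [50, 0, 0, 0, 0, 0], [54, 0, 0, 0, 0, 0], [58, 0, 0, 0, 0, 0], [62, 0, 0, 0, 0, 0], [66, 0, 0, 0, 0, 0], [70, 0, 0, 0, 0, 0], [74, 0, 0, 0, 0, 0], [76, 0, 0, 0, 0, 0]]]'

```text
time: 4.65
position: [0.4775, 0.0536, 0.0982]
tool_rot: [0.755, 0.656, 0.0, -0.0]
ft_force: [0.0, -0.9, -0.9]
grip_width: 0.0299
```

Call:
carry_out --rows '[[[3, 0, 0, 0, 0, 0], [6, 0, 0, 0, 0, 0], [8, 0, 0, 0, 0, 0], [10, 0, 0, 0, 0, 0], [12, 0, 0, 0, 0, 0], [13, 0, 0, 0, 0, 0], [13, 0, 0, 0, 0, 0], [13, 0, 0, 0, 0, 0]]]'

```text
time: 5.45
position: [0.4792, 0.066, 0.0983]
tool_rot: [0.755, 0.656, -0.0, -0.0]
ft_force: [0.4, 0.5, 0.5]
grip_width: 0.03
```

```bash
python3 -c "
from m import *
c=snap('wrist','w2.png'); print(robot.get_obs()['time'])
cv2.imwrite('pics/w2c.png',c['color'][:,:,::-1])
for z in (.024,.032): print(med(c,(320,180),z))"
```

```text
5.5
(array([0.48337373, 0.09514684]), 0.027678538113832474)
(array([0.48361507, 0.09712435]), 0.02635364793241024)
```

View pics/w2.png

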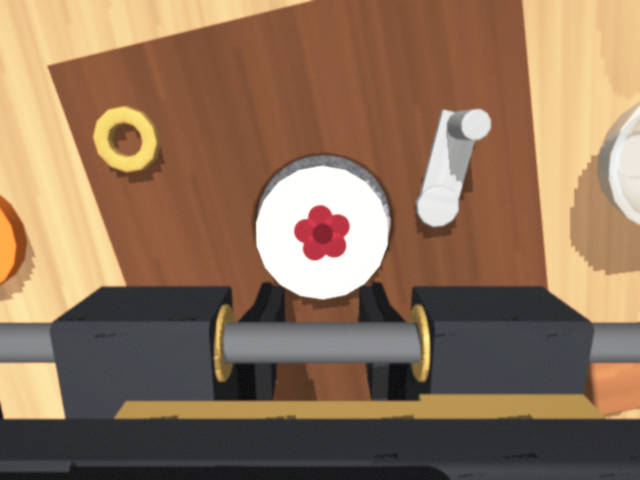

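The medallion (322,232) is still on the rim, about 1–2 mm short, with a crescent of felt visible ahead of it. I push on slowly.

Call:
carry_out --rows '[[[0.5, 0, 0, 0, 0, 0], [1, 0, 0, 0, 0, 0], [1.5, 0, 0, 0, 0, 0], [2, 0, 0, 0, 0, 0], [2.5, 0, 0, 0, 0, 0], [2.5, 0, 0, 0, 0, 0], [2.5, 0, 0, 0, 0, 0]]]'

```text
time: 6.2
position: [0.4796, 0.0685, 0.0983]
tool_rot: [0.755, 0.656, -0.0, -0.0]
ft_force: [0.6, -0.8, 0.7]
grip_width: 0.0297
```

```bash
python3 -c "
from m import *
c=snap('wrist','w3.png'); print(robot.get_obs()['time'])
for z in (.024,.032): print(med(c,(320,220),z))
d=c['depth']; T=np.linalg.inv(c['camera_from_world'])
for p in ([.4837,.0755],[.4837,.0985],[.4837,.116],[.465,.0985],[.502,.0985],[.46,.14]):
    u,v=np.round(proj(c,np.array(p+[.024]))).astype(int); q=d[v,u]*(np.linalg.inv(c['K'])@[u,v,1]); print(p,u,v,np.round(T[:3,:3]@q+T[:3,3],4))
"
```

```text
6.25
(array([0.48356214, 0.09737791]), 0.026641640812158585)
(array([0.48374861, 0.09948924]), 0.02540021762251854)
[0.4837, 0.0755] 331 287 [0.4838 0.0751 0.0236]
[0.4837, 0.0985] 323 233 [0.4836 0.0982 0.023 ]
[0.4837, 0.116] 317 190 [0.4837 0.1157 0.0233]
[0.465, 0.0985] 277 239 [0.465  0.0984 0.0232]
[0.502, 0.0985] 369 227 [0.502  0.0986 0.0248]
[0.46, 0.14] 245 135 [0.4598 0.1401 0.0239]
```

Depth shows the medallion flush and flat, at 0.023–0.025 m at every probe. Now I back off, rise and locate the pin.

Call:
carry_out --rows '[[[-4, 0, 0, 0, 0, 0], [-8, 0, 0, 0, 0, 0], [-10, 0, -15, 0, 0, 0], [-10, 0, -35, 0, 0, 0], [-10, 0, -60, 0, 0, 0], [-10, 0, -60, 0, 0, 0], [-10, 0, -60, 0, 0, 0]]]' --fingers 0.21

```text
time: 6.95
position: [0.4783, 0.0583, 0.1585]
tool_rot: [0.755, 0.656, 0.0, 0.0]
ft_force: [-0.3, -0.6, -0.2]
grip_width: 0.0182
```

```bash
cat > pin.py <<'E'
from m import *
def pin(c,ctr=(.5276,.1017)):
    T=np.linalg.inv(c['camera_from_world']); v,u=np.mgrid[:480,:640]
    P=(np.stack([u,v,np.ones_like(u)],-1)@np.linalg.inv(c['K']).T)*c['depth'][...,None]; W=P@T[:3,:3].T+T[:3,3]
    k=(abs(W[...,2]-.048)<.003)&(np.hypot(W[...,0]-ctr[0],W[...,1]-ctr[1])<.05)
    p=np.median(W[k],0); k2=(abs(W[...,2]-.0312)<.0012)&(np.hypot(W[...,0]-ctr[0],W[...,1]-ctr[1])<.012)
    pv=np.mean(W[k2],0) if k2.any() else None
    d=p[:2]-np.array(ctr); a=np.radians(4.4); x=d@[np.cos(a),np.sin(a)]; y=d@[-np.sin(a),np.cos(a)]
    print('pin',k.sum(),p.round(4),'head',k2.sum(),pv,'r',np.hypot(x,y),'theta',np.arctan2(y,-x)); return p
E
python3 - <<'E'
from pin import *; from g import *
c=snap('wrist','w4.png'); print(robot.get_obs()['time'],med(c,(322,250),.024))
p=pin(c)
th0=None
E
```

```text
7.0 (array([0.4834367 , 0.09732243]), 0.026738736778497696)
pin 401 [0.5371 0.1305 0.0476] head 778 [0.52784577 0.10326384 0.03114097] r 0.03036290345454877 theta 1.9672759411640484
```

View pics/w4.png

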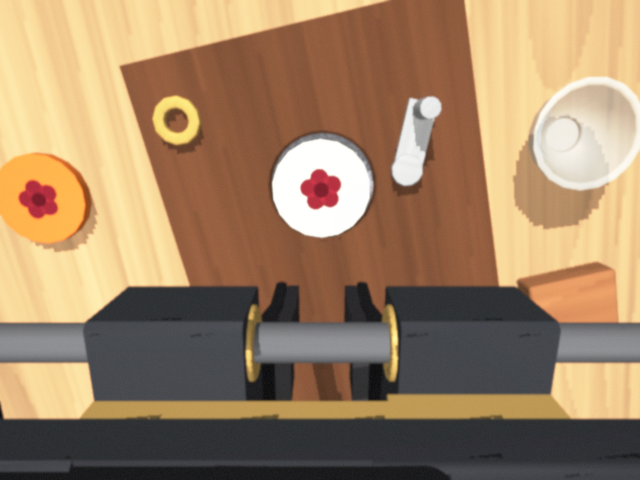

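Wrist view: medallion seated (322,187), pin top at (430,107), screw head at (407,170). Next, straddle the pin with the tool's x pointing radially outward.

```bash
python3 -c "
from g import *
go([.5371,.1305,.150],[.0094,.0285])"
```

```text
[79.7 48.6  7.9] [-0.    0.    1.28]
```

Call:
carry_out --rows '[[[20, 12, 0, 0, 0, 0.3], [40, 24, 0, 0, 0, 0.6], [60, 36, 2, 0, 0, 0.9], [80, 48.6, 8, 0, 0, 1.3], [80, 48.6, 8, 0, 0, 1.3], [80, 48.6, 8, 0, 0, 1.3], [80, 48.6, 8, 0, 0, 1.3]]]'

```text
time: 7.7
position: [0.5361, 0.1305, 0.1494]
tool_rot: [0.811, 0.585, -0.001, -0.001]
ft_force: [0.2, 0.1, -0.9]
grip_width: 0.0181
```

```bash
python3 -c "
from g import *
go([.5371,.1305,.1035],[.0094,.0285])
c=snap('top'); u,v=proj(c,[.5371,.1305,.1]).astype(int); print(robot.get_obs()['time'])
"
```

```text
[ 0.4  1.  45.9] [-0.02  0.01 -0.02]
7.75
```

Call:
carry_out --rows '[[[0.4, 1, 8, 0, 0, 0], [0.4, 1, 16, 0, 0, 0], [0.4, 1, 24, 0, 0, 0], [0.4, 1, 32, 0, 0, 0], [0.4, 1, 40, 0, 0, 0], [0.4, 1, 46, 0, 0, 0], [0.4, 1, 46, 0, 0, 0], [0.4, 1, 46, 0, 0, 0]]]'

```text
time: 8.55
position: [0.5385, 0.1312, 0.1041]
tool_rot: [0.811, 0.585, -0.0, -0.0]
ft_force: [0.0, -0.3, -0.4]
grip_width: 0.018
```

Call:
carry_out --rows '[[[0, 0, 0, 0, 0, 0], [0, 0, 0, 0, 0, 0], [0, 0, 0, 0, 0, 0]]]' --fingers 0.16 --grip_force 5

```text
time: 8.85
position: [0.5387, 0.1311, 0.1046]
tool_rot: [0.811, 0.585, 0.0, 0.0]
ft_force: [-0.4, 0.1, 0.7]
grip_width: 0.0142
```

```bash
python3 - <<'E'
from g import *
o=robot.get_obs(); R=Ro.from_quat(o['tool_rot']).as_matrix(); pv=np.array([.5277,.1018]); p0=o['position'].copy()
a=np.radians(4.4); th0=np.arctan2(*((R[:2,0]@np.c_[[-np.sin(a),np.cos(a)],[-np.cos(a),-np.sin(a)]])))
print(o['time'],p0,th0)
for i,th in enumerate(np.linspace(th0,np.radians(-3),17)[1:]):
    d=np.array([-np.cos(th),np.sin(th)]); w=np.array([np.cos(a)*d[0]-np.sin(a)*d[1],np.sin(a)*d[0]+np.cos(a)*d[1]])
    t=np.append(pv+.030*w,p0[2]); s=R.T@(t-p0)*1000
    print(np.round(s,1),round(-np.degrees(th0-th)/8,2))
E
```

```text
8.85 [0.53873489 0.13113226 0.1046099 ] 1.9687393521652694
[-1.6 -5.  -0. ] -0.9
[-2.3 -8.7 -0. ] -1.81
[ -3.4 -12.3  -0. ] -2.71
[ -5.1 -15.7  -0. ] -3.62
[ -7.1 -18.9  -0. ] -4.52
[ -9.5 -21.8  -0. ] -5.43
[-12.3 -24.4  -0. ] -6.33
[-15.4 -26.6  -0. ] -7.24
[-18.7 -28.4  -0. ] -8.14
[-22.2 -29.8  -0. ] -9.05
[-25.9 -30.7  -0. ] -9.95
[-29.7 -31.2  -0. ] -10.86
[-33.5 -31.1  -0. ] -11.76
[-37.2 -30.6  -0. ] -12.67
[-40.9 -29.7  -0. ] -13.57
[-44.4 -28.2  -0. ] -14.48
```

Call:
carry_out --rows '[[[-1.6, -5, 0, 0, 0, -0.9], [-2.3, -8.7, 0, 0, 0, -1.8], [-3.4, -12.3, 0, 0, 0, -2.7], [-5.1, -15.7, 0, 0, 0, -3.6], [-7.1, -18.9, 0, 0, 0, -4.5], [-9.5, -21.8, 0, 0, 0, -5.4], [-12.3, -24.4, 0, 0, 0, -6.3], [-15.4, -26.6, 0, 0, 0, -7.2], [-18.7, -28.4, 0, 0, 0, -8.1], [-22.2, -29.8, 0, 0, 0, -9], [-25.9, -30.7, 0, 0, 0, -10], [-29.7, -31.2, 0, 0, 0, -10.9], [-33.5, -31.1, 0, 0, 0, -11.8], [-37.2, -30.6, 0, 0, 0, -12.7], [-40.9, -29.7, 0, 0, 0, -13.6], [-44.4, -28.2, 0, 0, 0, -14.5], [-44.4, -28.2, 0, 0, 0, -14.5], [-44.4, -28.2, 0, 0, 0, -14.5]]]'

```text
time: 10.65
position: [0.4979, 0.0979, 0.1044]
tool_rot: [-0.065, 0.998, -0.0, 0.0]
ft_force: [1.1, -0.1, 0.3]
grip_width: 0.0144
```

```bash
python3 -c "
from pin import *
print(robot.get_obs()['position'],robot.get_obs()['ft_force']); c=snap('top'); pin(c)
cv2.imwrite('pics/t2.png',c['color'][:,:,::-1])"
```

```text
[0.49787495 0.09789168 0.10443625] [ 1.10793483 -0.13283556  0.33455109]
pin 0 [nan nan nan] head 0 None r nan theta nan
  return _methods._mean(a, axis=axis, dtype=dtype,
  ret = um.true_divide(
```

Call:
carry_out --rows '[[[0, -0.5, 0, 0, 0, 0], [0, -1, 0, 0, 0, 0], [0, -1.5, 0, 0, 0, 0], [0, -2, 0, 0, 0, 0], [0, -2, 0, 0, 0, 0], [0, -2, 0, 0, 0, 0]]]'

```text
time: 11.3
position: [0.4978, 0.0969, 0.1043]
tool_rot: [-0.066, 0.998, 0.001, -0.0]
ft_force: [0.3, 6.7, 0.7]
grip_width: 0.0137
```

6.7 N at the pin against the usual 0.5 N means the tab is on its stop. I back off, rise and check.

Call:
carry_out --rows '[[[0, 1, 0, 0, 0, 0], [0, 2, 0, 0, 0, 0], [0, 2.6, 0, 0, 0, 0], [0, 2.6, 0, 0, 0, 0], [0, 2.6, 0, 0, 0, 0]]]' --fingers 0.21

```text
time: 11.8
position: [0.4977, 0.0983, 0.1042]
tool_rot: [-0.066, 0.998, -0.0, 0.0]
ft_force: [-0.3, 0.6, -0.9]
grip_width: 0.0183
```

Call:
carry_out --rows '[[[0, 0, -8, 0, 0, 0], [0, 0, -20, 0, 0, 0], [0, 0, -40, 0, 0, 0], [0, 0, -70, 0, 0, 0], [0, 0, -100, 0, 0, 0], [40, 0, -110, 0, 0, 0], [80, 0, -110, 0, 0, 0], [80, 0, -110, 0, 0, 0], [80, 0, -110, 0, 0, 0]]]'

```text
time: 12.7
position: [0.418, 0.0879, 0.2154]
tool_rot: [-0.066, 0.998, -0.0, 0.001]
ft_force: [0.5, -0.6, 0.3]
grip_width: 0.0186
```

```bash
python3 -W ignore -c "
from pin import *
o=robot.get_obs();print(o['time'],o['position'],o['ft_force'])
c=snap('wrist','w5.png'); pin(c); c=snap('scene','s5.png'); pin(c)"
```

```text
12.7 [0.41795393 0.0878951  0.21535087] [ 0.50943081 -0.55610318  0.28725348]
pin 25 [0.5007 0.1004 0.0477] head 327 [0.52612416 0.10196438 0.03107742] r 0.02691165360873696 theta 0.028186675318371837
pin 22 [0.4991 0.0986 0.0482] head 42 [0.5265559  0.10081299 0.03137504] r 0.028635228489078752 theta -0.031534885630063014
```

View pics/s5.png

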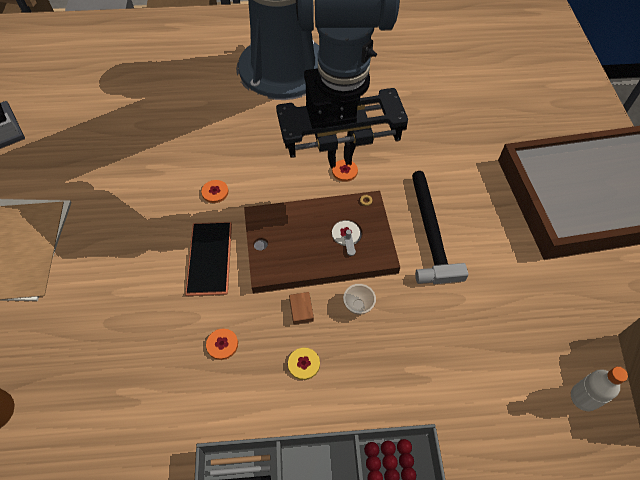

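View pics/w5.png

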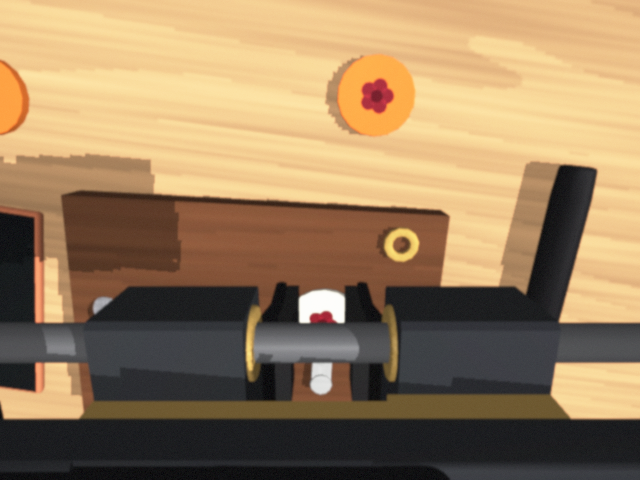

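The scene view shows the tab across the seated medallion (347,234). Hammer, phone, ring, offcut and bowl are all in their original places, and the gripper is clear.

```bash
python3 -c "
from rig import robot
print(robot.hand_in())"
```

```text
the job is handed in; nothing more can be done
None
```

The job is done and handed in at about 12.8 s. I pushed the medallion into the large recess with the two fingertips. I then turned the button's pin to its stop, so its tab lies over the medallion.

- **Medallion:** it stopped 1–2 mm short on the rim at first, and a slow extra 2.5 mm push dropped it in. Depth readings put its top at 23–25 mm across the disc, flush with the board's 24 mm. They were taken before the tab was turned over it.
- **Turn-button:** the pin pushed back with 6.7 N at the end, against about 0.5 N to turn it, so it is on its stop. After I let go, the wrist view gave an angle of +0.03 rad and the scene view -0.03 rad. These two disagree slightly and rest on only 22–25 depth points each, but both fit an angle of 0.
- **Other objects:** in the last scene picture the hammer, phone, ring, offcut and bowl look unmoved. I judged this by eye. The gripper was clear of everything.

One check gave nothing: the top camera could not see the pin while the gripper was over it, so I relied on the force and the later views. I viewed eight pictures.

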